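Load the blue-ended well cassette into the reader drawer

TASK

First pull the reader's drawer out to its stop. Then take the blue-ended cassette from its white holder, lay it down flat on the black mat with its wells facing up and let go, then pick it up again and put it flat into the drawer, wells up and blue end towards the handle, between the two guide rails, and slide it forward under the metal bridge until the side rollers click in and it is fully home. Leave the drawer all the way out, the cassette released, and do not disturb the red-ended cassette, the bottle, the beaker, the jar or the timer.

Things in the scene. Friction and masses are not known exactly. Their poses are not given: they have to be found in the camera images.
- drawer (a joint): How far the drawer is out, m: 0 shut, 0.170 at its stop; starts 0 to 0.03. Blue front panel 204 wide, 80 high, 15 thick; inside 158 wide, side walls 30 high above the drawer's underside (55 above the table), inner floor 6 above it. About 3 N of friction, more when fast. The reader is a fixed white box 260 wide, 310 deep, 140 high; with the drawer out its front stands 111 behind point nest.
- handle (a point): Middle of the drawer's level steel bar handle: 11 thick, 110 long, 105 above the table (35 below the reader's top), axis 45 in front of the blue panel, on two 8 thick stems 45 either side of the middle. x points straight into the reader (the drawer opens along -x), y along the bar, z up. Moves with the drawer.
- nest (a point): On the drawer's inner floor (61 above the table), where the middle of the cassette's underside lies when fully home. Axes as the handle's; moves with the drawer. Two black guide rails, 8 high, 6 thick, inner faces at y +-32, run from x -19 to 96, open above. Black end stop 14 high with its face at x -51, so 1 past home. Blue panel's inner face at x -59, its top 64 above the floor.
- bridge (a point): Middle of the underside of the steel hold-down bridge over the front of the nest, 26 above the drawer's floor; 14 long (x), 76 wide (y), 3 thick, on two black posts at y +-35. The cassette's front must go under it: set the cassette down with its middle 20 to 40 behind home (+x of nest), between the rails, then slide it along -x. Axes as nest.
- rollers (a point): On the drawer's floor midway between two upright steel rollers (12 in diameter, 9 high, centres at y +-33) in orange sprung carriers. They stick 3 into the cassette's path, are pushed aside by its front end and click into its side notches at home. Passing them takes about 10 N (more if it is pressed down); then the end stop is felt. Axes as nest.
- cassette: White well cassette with a blue end, 100 x 60 x 22, about 0.15 kg, starting upright in a holder slot, 6 above the table. Origin: middle of the long edge face it stands on. x thickness, -11 (underside) to 11 (wells; +x is where the wells look); y length, blue end at +50; z width, 0 to 60, up at the start. Its lower half (x < 0) has a notch in each long edge, y 26 to 36.
- face (a point): Middle of the cassette's wells face, at x 11, y 0, z 30 in the cassette's frame, with the same axes. When it lies flat with its wells up this point is the middle of its top, 22 above what it lies on.
- blue_end (a point): Middle of the cassette's blue end face, at x 0, y 50, z 30 in the cassette's frame, with the same axes.
- mat: Black rubber mat fixed on the table, 190 (x) x 170 (y) x 3 thick; origin in the middle of its underside, z up, so its top is 3 above the origin.
- holder: White holder fixed on the table, base 160 (x) x 110 (y) x 6, with two slots along y at x = -40 and +40, each between two ridges 100 long, 6 thick and 14 high above the base, 26.6 apart. Origin in the middle of its underside. Each slot has one cassette, wells looking to the holder's +x.
- other: The same kind of cassette with a red end, in the other slot; leave it. Origin and axes as for the blue one.
- bottle: Loose bottle with a blue cap, 66 in diameter, 150 high; leave it. Origin at the middle of its underside.
- beaker: Loose glass beaker, 70 in diameter, 80 high; leave it. Origin at the middle of its underside.
- jar: Loose small jar with a black cap, 44 in diameter, 60 high; leave it. Origin at the middle of its underside.
- timer: Loose flat yellow timer, 70 x 60 x 20; leave it. Origin at the middle of its underside.
Not all that is in view belongs to the job. Leave any orange or pink look-alike of the cassette alone.

How it is judged:
On the way, in this order (a step that is already met when the one before it is completed fails the run):
1. the drawer is pulled out to its stop (value of joint drawer above 0.165 m), for 0.2 s.
2. the blue-ended cassette lies flat on the mat, wells up, let go (angle between cassette's own x axis and vertical below 0.12 rad and contact force between cassette and mat above 0.2 N and contact force between cassette and the fingers below 0.05 N and linear speed of cassette below 0.03 m/s), for 0.2 s.
At the end, for the whole second after the job is handed in: The drawer is out to its stop (within 6 mm); the blue-ended cassette lies flat in it, wells up and blue end to the handle, fully home (not more than 3 mm short of it along the rails, 4 mm across), at rest and released (value of joint drawer above 0.164 m and x of face in the frame of nest between -0.004 and 0.003 m and y of face in the frame of nest between -0.004 and 0.004 m and z of face in the frame of nest between 0.018 and 0.026 m and x of blue_end in the frame of nest below -0.04 m and angle between cassette's own x axis and vertical below 0.08 rad and linear speed of cassette below 0.02 m/s); the robot touches nothing.
It fails at once if the red-ended cassette is disturbed (more than 20 mm) (distance of other from where it was at the start of the episode above 0.02 m).
It fails at once if the bottle, beaker, jar or timer is disturbed (more than 30 mm) (distance of any of bottle, beaker, jar, timer from where it was at the start of the episode above 0.03 m).
It also fails if it takes over 72 s, if anything falls off the work surface, if the arm or the gripper's body presses on something with over 40 N, if the wrist force passes 120 N, or if a joint passes its speed limit or range.

ROBOT

A 7-joint arm with a two-finger parallel gripper is mounted at the origin on the work surface. World frame = base frame: x ahead of the robot, y to its left, z up, the work surface at z = 0. Lengths are in m, angles in rad, forces in N, time in s.
With the tool pointing down it reaches from about 0.425 to 0.925 m from the base axis. Payload 6.8 kg.
Tool frame: the origin (TCP) lies midway between the tips of the shut fingers; the grasp point (between the pads) lies 19 mm behind it (bot.pinch_z is the distance from the TCP to the grasp point, in m); z points along the fingers, y is the line along which they close (so a half turn about z gives the same grasp; the last joint's range is limited). The gripper opens to 85 mm and grips with 20 to 120 N. Pads are 22 mm wide; open, the fingers measure 114 mm over their backs; the gripper's body (76 mm by 85 mm) begins 54 mm behind the grasp point. The pads swing forward as they close: fully open they stand 13 mm farther back than shut.
Start: joints at [1.183, 0.477, 0.022, 1.555, -0.011, 1.109, -0.083], TCP at [0.186, -0.649, 0.231] pointing down, gripper open.
Joint ranges: [-2.96, 2.96], [-0.34, 2.1], [-1.41, 1.46], [0.24, 2.44], [-1.37, 4.51], [0.17, 1.92], [-2.96, 2.96]. Speed limits (rad/s): [2.39, 2.39, 3.14, 3.14, 3.14, 3.14, 3.14].

INTERFACE

Orientations are given as a unit quaternion [w, x, y, z].
In Python, from station import bot, imaging gives the robot as it stands. The module is installed in compiled form; this text tells all that it offers.
- The arm moves only by the tool carry_out, never from a script. Its argument "targets" is a list of rows, each a list of 5 numbers: the shift along the tool's x, y, z in cm, then the turn about the tool's z in degrees, then the opening, from -1 (shut) to 1 (fully open). In form: [[x, y, z, yaw, gripper], ...]. A call has 1 to 12 rows; each row shifts and turns the commanded pose from where the row before left it, along the tool's axes as they then stand; what a row does not reach is not made up. A row lasts 1/10 s, in which the tool goes at most 50 mm and 8.59 degrees, less where a joint would pass 70% of its speed; a pose out of reach is approached as far as the arm can. A call is refused whole if a number of a shift passes 5 or a number of a turn 8.59, either way. A call with a gripper value outside its range is refused whole. The fingers move at their own pace and stop on an object; "force" is the grip in N (left out, the last holds). Time passes only in rows, so rows that do not move let the fingers close. It gives the time, the measured TCP pose, the force, the opening and the grip force at its end, in the units of the state.
- bot.get_obs(): the state, without advancing time (a new reading comes with each control period).
- imaging.read_camera(name): name is "side" or "top" or "wrist"; returns the picture (384x512x3 uint8, red, green, blue); there is no depth.
- imaging.calibration(name): a dict with "fx", "fy", "cx", "cy" (pixels), "extrinsics" (4x4, takes a point from world to camera coordinates). Camera axes: x right, y up, looking along -z (the intrinsics and any distortion apply to the point x, -y, -z); pixel columns grow to the right and rows downward; lengths in m; the calibration is good to about 2 mm. The wrist camera is an equidistant fisheye: a pixel r from the principal point sees the ray r / f radians off the axis. A picture is of the moment at which its call begins: read the wrist's pose just before it. calibration takes no time and is no camera call; for the wrist camera it gives the pose at the moment of the call.
- bot.hand_in(): hands the job in; it is judged then, once.
The state is a dict: "t": time; "q": joint angles; "joint_vel": joint speeds; "joint_torque": joint torques, N m; "eef_pos": TCP position; "tool_rot": TCP orientation; "contact_force": force on the tool from outside, world axes, zero at the start; "torque": the same for the moment, N m; "gripper_width": opening from 0.0 (shut) to 1.0 (fully open); "grasp_force": force on a finger pad.
Only numpy, scipy, OpenCV 4.12 (cv2) and the standard library are available. Lean on these libraries where they do the work, as an engineer would, in place of code of your own. Each camera call takes 0.05 s, during which the arm holds its last target. There are 200 camera calls.

## Working session

There is one attempt and no reset: what is moved stays moved. The work goes in short steps, Python scripts to look and compute and a tool call to move; the robot and the scene stay as the last step left them, time stands still between calls to the robot, and variables do not carry over. Pictures are saved under pics/ and viewed, at most 13 in all, crops included, and the job is handed in when it is done.

Besides the shell and the picture viewer there is one more tool, called after ">>>" as name([rows], argument=value, ...), one row to a line, values as JSON. carry_out: Moves the arm, as the interface text tells. Its arguments: {"type":"object","properties":{"targets":{"type":"array"},"force":{"type":"number"}},"required":["targets"]}

```bash
mkdir -p pics
python3 - <<'E'
from station import bot, imaging
import cv2,numpy as np
for n in ['top','side']:
    im=imaging.read_camera(n); cv2.imwrite(f'pics/{n}0.png',im[...,::-1])
    c=imaging.calibration(n); print(n,{k:np.round(v,4).tolist() for k,v in c.items()})
a=cv2.imread('pics/top0.png');b=cv2.imread('pics/side0.png')
cv2.imwrite('pics/t0.png',cv2.resize(a,(800,600),interpolation=cv2.INTER_CUBIC))
cv2.imwrite('pics/s0.png',cv2.resize(b,(800,600),interpolation=cv2.INTER_CUBIC))
o=bot.get_obs();print(o, bot.pinch_z)
E
```

```text
top {'fx': 353.9196, 'fy': 353.9196, 'cx': 255.758, 'cy': 189.9178, 'extrinsics': [[-0.0258, -0.9997, 0.0004, 0.0662], [0.9972, -0.0257, 0.0703, -0.5589], [-0.0702, 0.0022, 0.9975, -1.2133], [0.0, 0.0, 0.0, 1.0]]}
side {'fx': 494.3108, 'fy': 494.3108, 'cx': 257.5323, 'cy': 186.6264, 'extrinsics': [[0.0197, -0.9998, -0.0056, 0.0473], [0.586, 0.007, 0.8103, -0.4192], [-0.81, -0.0192, 0.5861, -1.2994], [0.0, 0.0, 0.0, 1.0]]}
{'t': 0.1, 'q': array([ 1.18292209,  0.47772954,  0.02235524,  1.55635592, -0.01147009,
        1.1093012 , -0.08312939]), 'joint_vel': array([ 0.00121832, -0.0013088 , -0.00086795,  0.00012053, -0.00105112,
        0.00062401, -0.0005771 ]), 'joint_torque': array([ 4.55069370e-03, -5.97766435e+01,  1.61404364e+00, -2.81956905e+01,
        1.29159138e-02,  5.08421494e-03, -5.73799738e-06]), 'eef_pos': array([ 0.18621836, -0.64824615,  0.23041367]), 'tool_rot': array([-8.10422034e-04,  9.90231903e-01,  1.39427701e-01, -1.91916710e-04]), 'contact_force': array([ 0.80799152,  0.07015294, -0.83807491]), 'torque': array([0.00828282, 0.00786908, 0.01178517]), 'grasp_force': 0.0, 'gripper_width': 1.0008028379978153} 0.0187
```

View pics/t0.png

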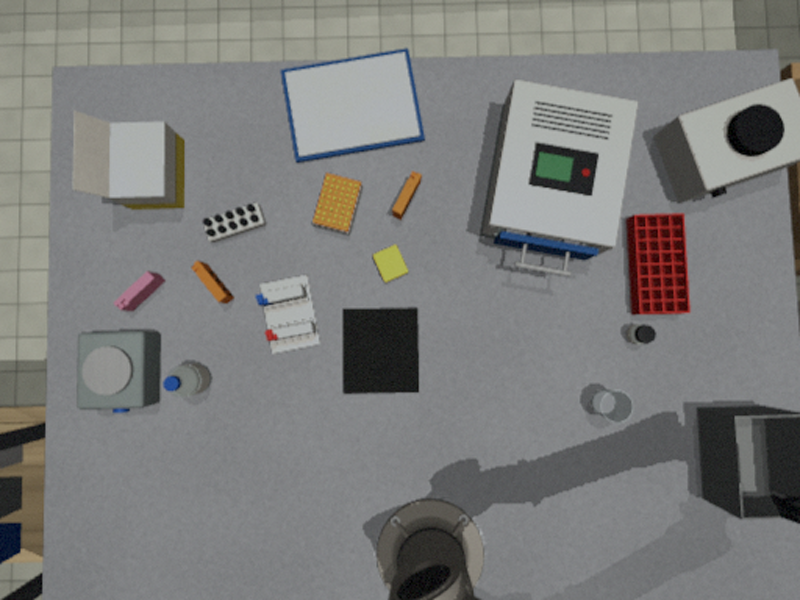

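View pics/s0.png

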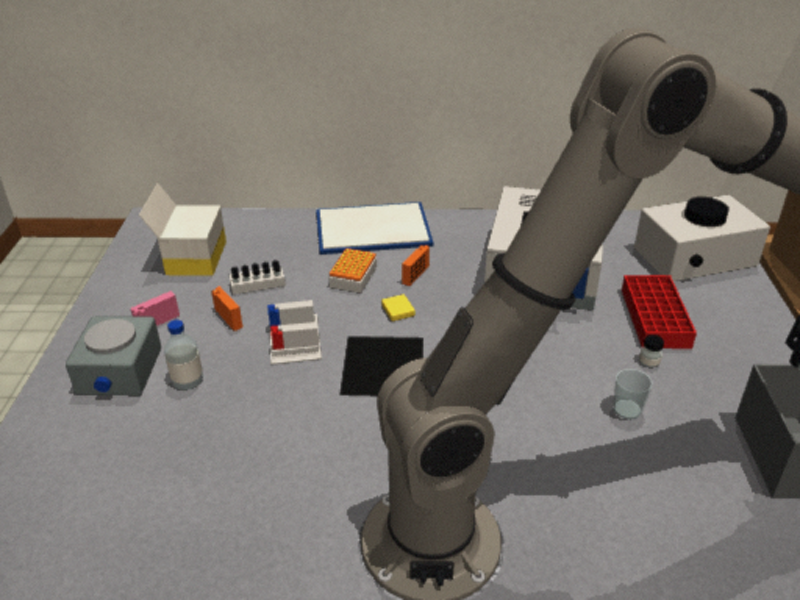

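The top view shows (800×600 scale) the reader at (565,165) with its handle at about (545,265), the holder at (290,315) with the blue cassette in the far slot at (285,292), and the mat at (381,350). The blue end points left (+y), so the wells look away from the robot (+x). In the side view the arm hides part of the reader.

```bash
cat > h.py <<'E'
from station import bot, imaging
import cv2, numpy as np
def ray(c,u,v,fish=False):
    a=np.array([(u-c['cx'])/c['fx'],(v-c['cy'])/c['fy']])
    if fish:
        r=np.hypot(*a); s=np.sin(r)/max(r,1e-9); d=np.array([a[0]*s,-a[1]*s,-np.cos(r)])
    else: d=np.array([a[0],-a[1],-1.])
    E=c['extrinsics']; R=E[:3,:3]; return -R.T@E[:3,3], R.T@d
def onz(c,px,z,fish=False):
    out=[]
    for u,v in np.atleast_2d(px):
        o,d=ray(c,u,v,fish); out.append(o+d*(z-o[2])/d[2])
    return np.array(out)[:,:2]
def rect(pts):  # world xy points -> centre, size, angle of long axis(deg)
    (c,s,a)=cv2.minAreaRect((pts*1000).astype(np.float32)); 
    if s[0]<s[1]: s=s[::-1]; a+=90
    return np.round(c,1),np.round(s,1),round((a+90)%180-90,1)
def big(mask,box):
    x0,y0,x1,y1=box; m=np.zeros_like(mask); m[y0:y1,x0:x1]=mask[y0:y1,x0:x1]
    cs,_=cv2.findContours(m,cv2.RETR_EXTERNAL,cv2.CHAIN_APPROX_NONE)
    return max(cs,key=cv2.contourArea)[:,0,:].astype(float)
def go(x,y,z,yaw=None):
    """needed tool-frame shift (cm) and turn (deg) to reach TCP x,y,z; yaw= world angle of tool y (mod 180)"""
    o=bot.get_obs(); w,a,b,c=o['tool_rot']; p=o['eef_pos']
    R=np.array([[1-2*(b*b+c*c),2*(a*b-w*c),2*(a*c+w*b)],[2*(a*b+w*c),1-2*(a*a+c*c),2*(b*c-w*a)],[2*(a*c-w*b),2*(b*c+w*a),1-2*(a*a+b*b)]])
    cur=np.degrees(np.arctan2(R[1,1],R[0,1])); d=0 if yaw is None else -((yaw-cur+90)%180-90)
    print('t',round(o['t'],2),'tcp',np.round(p,4),'ytool',round(cur,2),'tilt',np.round(R[:2,2],3),'shift cm',np.round(R.T@(np.array([x,y,z])-p)*100,2),'turn',round(d,2),'q7',round(o['q'][6],2),'F',np.round(o['contact_force'],1),'w',round(o['gripper_width'],3))
    return R
E
python3 - <<'E'
from h import *
c=imaging.calibration('top'); im=cv2.imread('pics/top0.png'); hsv=cv2.cvtColor(im,cv2.COLOR_BGR2HSV)
H,S,V=cv2.split(hsv); u8=lambda m:m.astype(np.uint8)
blue=u8((H>100)&(H<125)&(S>140)&(V>50)); white=u8((S<30)&(V>170)); 
print('mat',rect(onz(c,big(u8(V<40),(200,185,290,265)),.003)))
print('reader',rect(onz(c,big(white,(310,45,415,165)),.14)))
print('panel',rect(onz(c,big(blue,(310,140,390,170)),.125)))
print('bluecap',rect(onz(c,big(blue,(160,180,180,200)),.06)))
print('holder+',rect(onz(c,big(u8((S<40)&(V>150)),(165,170,210,230)),.006)))
y=u8((H>20)&(H<35)&(S>100)); print('timer',rect(onz(c,big(y,(230,150,270,185)),.02)))
cr=im[135:185,300:400]; cv2.imwrite('pics/c1.png',np.hstack([cv2.resize(cr,None,fx=4,fy=4,interpolation=2),cv2.resize(im[170:230,155:215],None,fx=3.34,fy=3.34,interpolation=2)[:200]]))
E
```

```text
mat (array([443.4,  98.1]), array([181.6, 165.4]), -1.5)
reader (array([ 820.2, -291.9]), array([302.7, 253.6]), -12.0)
panel (array([ 655.7, -255.8]), array([201.9,  15.7]), 78.1)
bluecap (array([559.9, 349.2]), array([23.9, 16.9]), 88.5)
holder+ (array([530.4, 301.8]), array([160.5, 108. ]), 9.9)
timer (array([636.8,  72.3]), array([69.3, 59.6]), 22.8)
```

View pics/c1.png

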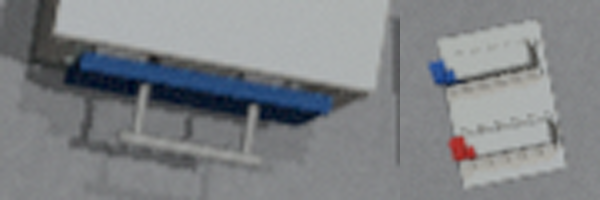

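The crop shows the handle bar from (120,137) to (262,160), which agrees with the panel-based estimate. The blue cassette is in the holder's far slot.

Run:
```python
from h import *
c=imaging.calibration('top')
print(onz(c,[[300+120/4,135+137/4],[300+262/4,135+160/4],[347.7,172.1]],.105))
go(.604,-.245,.235,-12)
```

```text
[[ 0.61559967 -0.1914018 ]
 [ 0.5938165  -0.30605163]
 [ 0.60478799 -0.24859957]]
t 0.1 tcp [ 0.1862 -0.6482  0.2304] ytool -73.97 tilt [-0.001  0.002] shift cm [ 51.29 -27.22  -0.42] turn -61.97 q7 -0.08 F [ 0.8  0.1 -0.8] w 1.001
```

>>> carry_out([
  [4.27,-2.27,0,0,0],
  [4.27,-2.27,0,0,0],
  [4.27,-2.27,0,0,0],
  [4.27,-2.27,0,0,0],
  [4.27,-2.27,0,0,0],
  [4.27,-2.27,0,0,0],
  [4.27,-2.27,0,0,0],
  [4.27,-2.27,0,0,0],
  [4.27,-2.27,0,0,0],
  [4.27,-2.27,0,0,-0.06],
  [4.27,-2.27,0,0,-0.06],
  [4.27,-2.27,0,0,-0.06],
], force=40)

```text
t: 1.3
eef_pos: [0.6046, -0.2439, 0.231]
tool_rot: [-0.0, 0.99, 0.139, -0.0]
contact_force: [0.7, -0.3, 0.0]
gripper_width: 0.471
grasp_force: 0.0
```

>>> carry_out([
  [0,0,0,-7.75,-0.06],
  [0,0,0,-7.75,-0.06],
  [0,0,0,-7.75,-0.06],
  [0,0,0,-7.75,-0.06],
  [0,0,0,-7.75,-0.06],
  [0,0,0,-7.75,-0.06],
  [0,0,0,-7.75,-0.06],
  [0,0,0,-7.75,-0.06],
  [0,0,0,0,-0.06],
  [0,0,0,0,-0.06],
])

```text
t: 2.3
eef_pos: [0.6034, -0.2455, 0.231]
tool_rot: [-0.0, 0.778, 0.628, -0.0]
contact_force: [-0.4, 0.5, 0.2]
gripper_width: 0.47
grasp_force: 0.0
```

Run:
```python
from h import *
go(.604,-.247,.085,-12)
c=imaging.calibration('wrist');im=imaging.read_camera('wrist')
cv2.imwrite('pics/w1.png',im[...,::-1])
for p in ([.6156,-.1914,.105],[.5938,-.306,.105]):
    E=c['extrinsics'];q=E[:3,:3]@p+E[:3,3];th=np.arctan2(np.hypot(q[0],q[1]),-q[2]);k=th/np.hypot(q[0],q[1]);print(c['cx']+c['fx']*k*q[0],c['cy']-c['fy']*k*q[1])
```

```text
t 2.3 tcp [ 0.6034 -0.2455  0.231 ] ytool -12.19 tilt [-0.001  0.   ] shift cm [-0.13  0.09 14.6 ] turn -0.19 q7 -0.07 F [-0.4  0.5  0.2] w 0.47
256.5469658327287 121.81836038305072
259.38142268125927 242.18576516852767
```

View pics/w1.png

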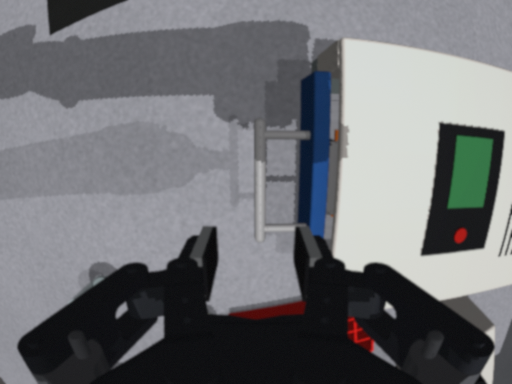

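The wrist view shows the bar at column 260, rows 120–242. That matches the prediction to about 1–2 mm, with the fingers straddling it. Descend, grip and pull.

>>> carry_out([
  [0,0.1,4,0,-0.06],
  [0,0,4,0,-0.06],
  [0,0,4,0,-0.06],
  [0,0,2.6,0,-0.06],
  [0,0,0,0,-0.06],
  [0,0,0,0,-1],
  [0,0,0,0,-1],
  [0,0,0,0,-1],
  [0,0,0,0,-1],
])

```text
t: 3.25
eef_pos: [0.6064, -0.2461, 0.0876]
tool_rot: [0.002, 0.777, 0.629, 0.001]
contact_force: [0.3, -0.0, 6.1]
gripper_width: 0.11
grasp_force: 39.3
```

>>> carry_out([
  [0,-0.7,0,0,-1],
  [0,-1.5,0,0,-1],
  [0,-1.5,0,0,-1],
  [0,-1.5,0,0,-1],
  [0,-1.5,0,0,-1],
  [0,-1.5,0,0,-1],
  [0,-1.5,0,0,-1],
  [0,-1.5,0,0,-1],
  [0,-1.5,0,0,-1],
  [0,-1.5,0,0,-1],
  [0,-1,0,0,-1],
  [0,0,0,0,-1],
])

```text
t: 4.45
eef_pos: [0.4562, -0.2143, 0.0875]
tool_rot: [0.002, 0.777, 0.629, 0.0]
contact_force: [-3.0, 1.7, 16.7]
gripper_width: 0.113
grasp_force: 41.1
```

>>> carry_out([
  [0,-0.5,-0.1,0,-1],
  [0,-0.5,0,0,-1],
  [0,-0.3,0,0,-1],
  [0,0,0,0,-1],
])

```text
t: 4.85
eef_pos: [0.4458, -0.2121, 0.0875]
tool_rot: [0.003, 0.777, 0.63, 0.002]
contact_force: [7.9, -1.1, 2.8]
gripper_width: 0.11
grasp_force: 40.0
```

>>> carry_out([
  [0,0,0,0,-1],
  [0,0.1,0,0,-1],
  [0,0,0,0,-0.06],
  [0,0,0,0,-0.06],
  [0,0,0,0,-0.06],
  [0,0,-2,0,-0.06],
  [0,0,-4,0,-0.06],
  [0,0,-4,0,-0.06],
  [0,0,-4,0,-0.06],
  [0,0,-4,0,-0.06],
  [0,0,0,0,0],
])

```text
t: 5.95
eef_pos: [0.4466, -0.2124, 0.2713]
tool_rot: [0.004, 0.777, 0.629, 0.002]
contact_force: [0.4, -0.5, -0.1]
gripper_width: 0.5
grasp_force: 0.0
```

Run:
```python
from h import *
go(.565,.31,.27,9.9)
im=imaging.read_camera('top'); c=imaging.calibration('top'); cv2.imwrite('pics/top1.png',im[...,::-1])
hsv=cv2.cvtColor(im[...,::-1].copy(),cv2.COLOR_BGR2HSV);H,S,V=cv2.split(hsv)
blue=((H>100)&(H<125)&(S>140)&(V>50)).astype(np.uint8)
print('panel',rect(onz(c,big(blue,(300,140,400,250)),.125)))
```

```text
t 5.95 tcp [ 0.4466 -0.2124  0.2713] ytool -11.99 tilt [ 0.008 -0.004] shift cm [5.356e+01 7.300e-01 2.000e-02] turn -21.89 q7 0.03 F [ 0.4 -0.5 -0.1] w 0.5
panel (array([ 500.6, -195.3]), array([148.4,  16.4]), 77.8)
```

>>> carry_out([
  [4.46,0.06,0,0,0],
  [4.46,0.06,0,0,0],
  [4.46,0.06,0,0,0],
  [4.46,0.06,0,0,0],
  [4.46,0.06,0,0,0],
  [4.46,0.06,0,0,0],
  [4.46,0.06,0,0,0],
  [4.46,0.06,0,0,0],
  [4.46,0.06,0,0,0],
  [4.46,0.06,0,0,0],
  [4.46,0.06,0,0,0],
  [4.46,0.06,0,0,0],
])

```text
t: 7.2
eef_pos: [0.5616, 0.3114, 0.2639]
tool_rot: [-0.0, 0.777, 0.63, -0.002]
contact_force: [-0.3, -0.5, 0.6]
gripper_width: 0.502
grasp_force: 0.0
```

>>> carry_out([
  [0,0,0,-7.3,0],
  [0,0,0,-7.3,0],
  [0,0,0,-7.3,0],
  [0,0,0,0,0],
  [0,0,0,0,0],
])

```text
t: 7.7
eef_pos: [0.5617, 0.3099, 0.2648]
tool_rot: [-0.001, 0.645, 0.765, -0.001]
contact_force: [1.2, -1.0, 0.4]
gripper_width: 0.496
grasp_force: 0.0
```

Run:
```python
from h import *
go(.565,.31,.27,9.9)
c=imaging.calibration('wrist');im=imaging.read_camera('wrist')
np.savez('w2.npz',im=im,**c)
cv2.imwrite('pics/w2.png',cv2.resize(im[60:320,110:400,::-1],None,fx=2,fy=2,interpolation=2))
```

```text
t 7.7 tcp [0.5617 0.3099 0.2648] ytool 9.74 tilt [-0.002 -0.001] shift cm [-0.04  0.33 -0.52] turn -0.16 q7 -0.71 F [ 1.2 -1.   0.4] w 0.496
```

View pics/w2.png

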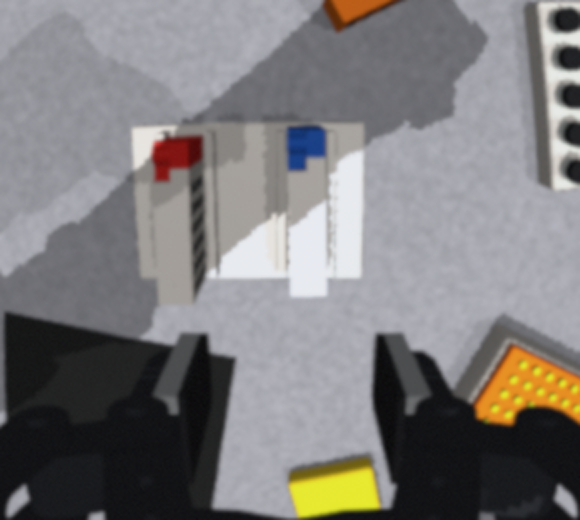

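The blue cassette's top edge shows up cleanly: in the crop its corners are (288,127), (326,127), (290,296) and (327,296).

Run:
```python
from h import *
c=dict(np.load('w2.npz'))
p=np.array([[288,127],[326,127],[290,296],[327,296]])/2+[110,60]
w=onz(c,p,.066,True);print(w, w.mean(0)); d=w[0]+w[1]-w[2]-w[3]; print(np.hypot(*d)/2,np.degrees(np.arctan2(d[1],d[0]))-90)
m=w.mean(0); go(m[0],m[1],.04,9.9)
```

```text
[[0.55048554 0.35903225]
 [0.57171014 0.36276015]
 [0.56860704 0.25981031]
 [0.59064873 0.2635779 ]] [0.57036286 0.31129515]
0.10091787928952205 10.580399515740709
t 7.75 tcp [0.5619 0.31   0.2652] ytool 9.75 tilt [-0.002 -0.001] shift cm [ 0.    0.9  22.52] turn -0.15 q7 -0.71 F [ 0.1 -0.1  0.4] w 0.502
```

>>> carry_out([
  [0,0.9,3,-0.4,0],
  [0,0,4,0,0],
  [0,0,4,0,0],
  [0,0,4,0,0],
  [0,0,4,0,0],
  [0,0,3,0,0],
  [0,0,1.3,0,0],
  [0,0,0,0,0],
  [0,0,0,0,-1],
  [0,0,0,0,-1],
  [0,0,0,0,-1],
  [0,0,0,0,-1],
], force=40)

```text
t: 8.95
eef_pos: [0.5721, 0.3127, 0.0351]
tool_rot: [0.001, 0.641, 0.768, 0.001]
contact_force: [-0.5, -0.3, 7.0]
gripper_width: 0.254
grasp_force: 44.9
```

>>> carry_out([
  [0,0,-1,0,-1],
  [0,0,-2,0,-1],
  [0,0,-2,0,-1],
  [0,0,-3,0,-1],
  [0,0,-3,0,-1],
  [0,0,0,0,-1],
])

```text
t: 9.55
eef_pos: [0.5731, 0.3139, 0.1486]
tool_rot: [0.001, 0.641, 0.768, 0.004]
contact_force: [-0.1, 0.6, -1.3]
gripper_width: 0.251
grasp_force: 43.9
```

Run:
```python
from h import *
go(.505,.13,.12)
im=imaging.read_camera('top'); c=imaging.calibration('top')
```

```text
t 9.55 tcp [0.5731 0.3139 0.1486] ytool 10.32 tilt [0.007 0.004] shift cm [-16.88 -10.02   2.73] turn 0 q7 -0.77 F [-0.1  0.6 -1.3] w 0.251
```

>>> carry_out([
  [-2.8,-1.67,0,0,-1],
  [-2.8,-1.67,0,0,-1],
  [-2.8,-1.67,0,0,-1],
  [-2.8,-1.67,0,0,-1],
  [-2.8,-1.67,0,0,-1],
  [-2.8,-1.67,0,0,-1],
  [0,0,3,0,-1],
  [0,0,3,0,-1],
  [0,0,3,0,-1],
  [0,0,1,0,-1],
  [0,0,0.5,0,-1],
  [0,0,0,0,-1],
])

```text
t: 10.8
eef_pos: [0.5026, 0.1289, 0.0383]
tool_rot: [-0.0, 0.64, 0.768, -0.0]
contact_force: [0.2, 0.1, -1.4]
gripper_width: 0.247
grasp_force: 43.7
```

>>> carry_out([
  [0,0,0.3,0,-1],
  [0,0,0.3,0,-1],
  [0,0,0.1,0,-1],
  [0,0,0,0,-1],
])

```text
t: 11.2
eef_pos: [0.5031, 0.1288, 0.032]
tool_rot: [0.0, 0.641, 0.768, 0.0]
contact_force: [-0.4, -0.6, 3.0]
gripper_width: 0.251
grasp_force: 44.4
```

>>> carry_out([
  [0,0,0,0,-0.3],
  [0,0,0,0,0],
  [0,0,0,0,0],
  [0,0,-2,0,0],
  [0,0,-3,0,0],
  [0,0,-3,0,0],
  [0,0,0,0,-1],
  [0,4,0,0,-1],
  [0,1,0,0,-1],
  [0,0,0,0,-1],
])

```text
t: 12.2
eef_pos: [0.5529, 0.1379, 0.1107]
tool_rot: [-0.0, 0.641, 0.768, 0.0]
contact_force: [-0.2, -0.0, -0.5]
gripper_width: 0.001
grasp_force: 0.0
```

Run:
```python
from h import *
go(.503,.1288,.055)
im=imaging.read_camera('wrist');cv2.imwrite('pics/w3.png',im[...,::-1])
```

```text
t 12.2 tcp [0.5529 0.1379 0.1107] ytool 10.27 tilt [-0.     0.001] shift cm [-0.01 -5.07  5.57] turn 0 q7 -0.56 F [-0.2 -0.  -0.5] w 0.001
```

View pics/w3.png

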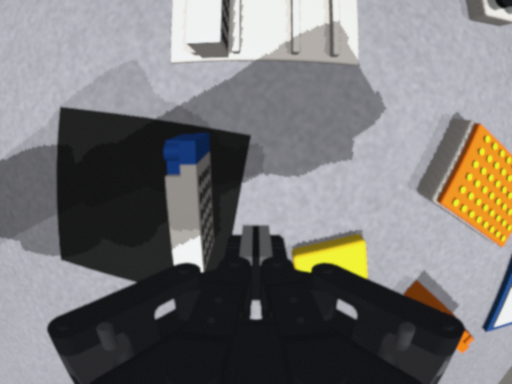

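The cassette stands upright on the mat (blue end at about (187,152)) with its wells facing the fingers. Topple it away from the wells.

>>> carry_out([
  [0,0,3,0,-1],
  [0,0,3.2,0,-1],
  [0,-0.8,0,0,-1],
  [0,-0.6,0,0,-1],
  [0,-0.5,0,0,-1],
  [0,-0.5,0,0,-1],
  [0,-0.5,0,0,-1],
  [0,-0.5,0,0,-1],
  [0,-0.5,0,0,-1],
  [0,-0.5,0,0,-1],
  [0,-0.4,0,0,-1],
  [0,0,0,0,-1],
])

```text
t: 13.45
eef_pos: [0.5039, 0.1289, 0.0492]
tool_rot: [-0.0, 0.64, 0.768, -0.0]
contact_force: [-0.2, 0.3, -0.3]
gripper_width: 0.001
grasp_force: 0.0
```

Run:
```python
from h import *
go(.503,.1288,.055)
im=imaging.read_camera('wrist');cv2.imwrite('pics/w4.png',im[...,::-1]);np.savez('w4.npz',im=im,**imaging.calibration('wrist'))
```

```text
t 13.45 tcp [0.5039 0.1289 0.0492] ytool 10.35 tilt [-0.001 -0.   ] shift cm [ 0.01 -0.09 -0.58] turn 0 q7 -0.66 F [-0.2  0.3 -0.3] w 0.001
```

View pics/w4.png

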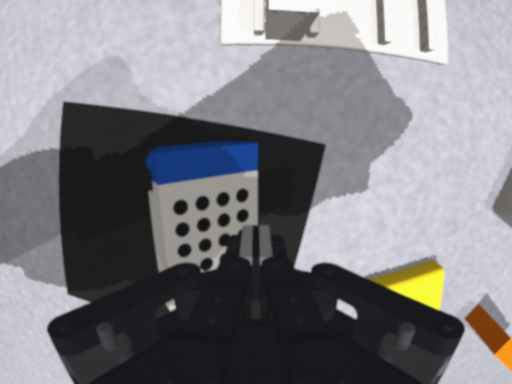

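The cassette lies flat on the mat, wells up, with its blue end at about (205,160). Rise, open and measure it.

>>> carry_out([
  [0,0.2,-4,0,1],
  [0,-1.5,-4,0,1],
  [0,-1.5,-4,0,1],
  [0,-1,-4,0,1],
  [0,0,0,0,1],
  [0,0,0,0,1],
])

```text
t: 14.1
eef_pos: [0.4679, 0.1221, 0.21]
tool_rot: [0.001, 0.641, 0.768, 0.001]
contact_force: [0.0, 1.0, 0.0]
gripper_width: 0.992
grasp_force: 0.0
```

Run:
```python
from h import *
c=imaging.calibration('wrist');im=imaging.read_camera('wrist')
hsv=cv2.cvtColor(im,cv2.COLOR_RGB2HSV);H,S,V=cv2.split(hsv)
bl=((H>100)&(H<125)&(S>140)&(V>50)).astype(np.uint8)
b=big(bl,(100,50,400,300)); print('blue',rect(onz(c,b,.025,True)))
m=(((S<60)&(V>100)).astype(np.uint8)|bl); m=cv2.morphologyEx(m,cv2.MORPH_CLOSE,np.ones((3,3)))
x,y,w,h=cv2.boundingRect(b.astype(np.int32)); print(x,y,w,h)
cv2.imwrite('pics/w5.png',cv2.resize(im[40:300,110:400,::-1],None,fx=2,fy=2,interpolation=2))
np.savez('w5.npz',im=im,**c); go(.464,.122,.02)
```

```text
blue (array([454.3, 162.1]), array([61.4, 15.6]), 10.1)
222 125 57 15
t 14.15 tcp [0.4673 0.1218 0.2089] ytool 10.3 tilt [ 0. -0.] shift cm [ 0.08 -0.33 18.89] turn 0 q7 -0.44 F [ 0.   0.4 -0.5] w 1.002
```

View pics/w5.png

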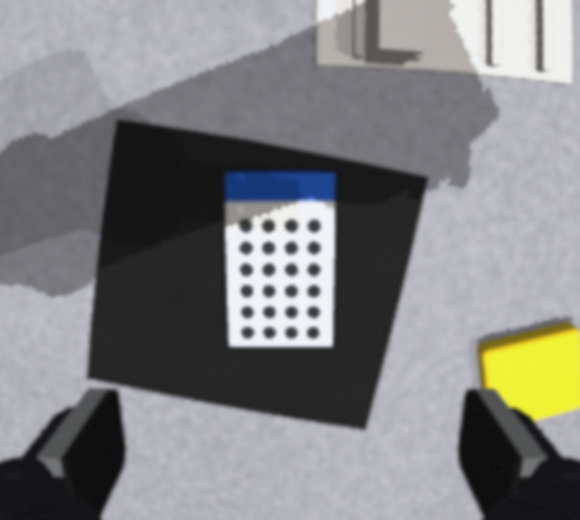

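The cassette is flat and clear of everything, with crop corners (225,172), (335,172), (229,347) and (333,347).

Run:
```python
from h import *
c=dict(np.load('w5.npz'))
w=onz(c,np.array([[225,172],[335,172],[229,347],[333,347]])/2+[110,40],.025,True)
m=w.mean(0);d=w[0]+w[1]-w[2]-w[3];a=np.degrees(np.arctan2(d[1],d[0]))-90;print(w,m,np.hypot(*d)/2,a)
u=d/np.hypot(*d); g=m-u*.005; print('grip',g); go(g[0],g[1],.03,a)
```

```text
[[0.42365667 0.16346448]
 [0.48276121 0.17401738]
 [0.44151059 0.06386564]
 [0.50132078 0.07472071]] [0.46231231 0.11901705] 0.1011006506997105 10.374729427600826
grip [0.46321274 0.1140988 ]
t 14.15 tcp [0.4673 0.1218 0.2089] ytool 10.3 tilt [ 0. -0.] shift cm [-0.68 -0.54 17.89] turn -0.08 q7 -0.44 F [ 0.   0.4 -0.5] w 1.002
```

>>> carry_out([
  [-0.58,-0.54,4,0,1],
  [-0.6,0,4,0,1],
  [0,0,4,0,1],
  [0,0,4,0,1],
  [0,0,3,0,1],
  [0,0,1.1,0,1],
  [0,0,0,0,1],
])

```text
t: 14.85
eef_pos: [0.4623, 0.1096, 0.0063]
tool_rot: [-0.002, 0.64, 0.768, -0.002]
contact_force: [0.1, -0.4, 0.3]
gripper_width: 1.005
grasp_force: 0.0
```

>>> carry_out([
  [0,0,0,0,0],
  [0,0,0,0,-1],
  [0,0,0,0,-1],
  [0,0,0,0,-1],
], force=40)

```text
t: 15.25
eef_pos: [0.4651, 0.11, 0.0097]
tool_rot: [0.001, 0.641, 0.768, 0.001]
contact_force: [-1.6, 0.5, 7.6]
gripper_width: 0.686
grasp_force: 43.9
```

>>> carry_out([
  [0,0,-2,0,-1],
  [0,0,-4,0,-1],
  [0,0,-5,0,-1],
  [0,0,-5,0,-1],
  [0,0,-5,0,-1],
  [0,0,0,0,-1],
])

```text
t: 15.85
eef_pos: [0.4677, 0.1114, 0.2252]
tool_rot: [0.004, 0.641, 0.768, 0.004]
contact_force: [0.6, 0.7, -1.5]
gripper_width: 0.687
grasp_force: 44.2
```

Run:
```python
from h import *
x=np.array([np.cos(np.radians(-12)),np.sin(np.radians(-12))])
im=imaging.read_camera('top')[...,::-1].copy(); c=imaging.calibration('top')
hsv=cv2.cvtColor(im,cv2.COLOR_BGR2HSV);H,S,V=cv2.split(hsv)
blue=((H>100)&(H<125)&(S>140)&(V>50)).astype(np.uint8)
b=big(blue,(310,160,400,260)); r=rect(onz(c,b,.125)); print('panel',r)
white=((S<30)&(V>170)).astype(np.uint8); print('reader',rect(onz(c,big(white,(310,45,415,165)),.14)))
x0,y0=320,150
cv2.imwrite('pics/t2.png',cv2.resize(im[y0:y0+90,x0:x0+90],None,fx=6.5,fy=6.5,interpolation=2))
n=np.array([.560,-.2367]); go(*(n+x*.040),.22,78)
```

```text
panel (array([ 495.2, -220.7]), array([200.4,  16.3]), 78.0)
reader (array([ 820.1, -291.6]), array([302.1, 253.1]), -11.9)
t 15.9 tcp [0.4661 0.1102 0.2221] ytool 10.28 tilt [ 0.008 -0.   ] shift cm [-37.32   6.75   0.31] turn -67.72 q7 -0.4 F [-0.5 -1.1 -1.9] w 0.69
```

View pics/t2.png

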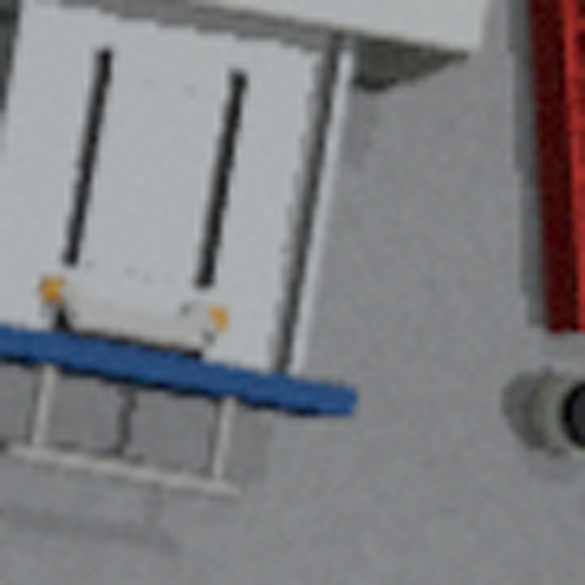

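The drawer is fully out and the nest is clear. In the crop the rails run (105,50)–(70,262) and (239,72)–(205,285), with the bridge at about (138,312) and the orange carriers at (52,290) and (216,318).

Run:
```python
from h import *
c=imaging.calibration('top'); a=np.radians(-12); R=np.array([[np.cos(a),np.sin(a)],[-np.sin(a),np.cos(a)]])
f=lambda p,z: onz(c,np.array(p)/6.5-.5+.5/6.5+[320,150],z)
n=np.array([.5602,-.2350])
r=f([[105,50],[70,262],[239,72],[205,285]],.069); print(np.round((r-n)@R.T*1000,1))
d=r[[0,2]]-r[[1,3]]; print(np.degrees(np.arctan2(d[:,1],d[:,0])))
print(np.round((f([[138,312]],.09)-n)@R.T*1000,1), np.round((f([[20,455],[235,490]],.105)-n)@R.T*1000,1))
print(np.round((f([[52,290],[216,318]],.07)-n)@R.T*1000,1))
```

```text
[[ 94.6  35.4]
 [-17.2  34.7]
 [ 96.  -34.7]
 [-16.2 -35.5]]
[-11.65564582 -11.5881246 ]
[[-38.1   0.8]] [[-120.2   50. ]
 [-117.8  -57.6]]
[[-33.2  41.6]
 [-32.  -43.6]]
```

>>> carry_out([
  [-3.73,0.71,0,0,-1],
  [-3.73,0.71,0,0,-1],
  [-3.73,0.71,0,0,-1],
  [-3.73,0.71,0,0,-1],
  [-3.73,0.71,0,0,-1],
  [-3.73,0.71,0,0,-1],
  [-3.73,0.71,0,0,-1],
  [-3.73,0.71,0,0,-1],
  [-3.73,0.71,0,0,-1],
  [-3.73,0.71,0,0,-1],
  [0,0,0,0,-1],
])

```text
t: 17.0
eef_pos: [0.5999, -0.2517, 0.2157]
tool_rot: [-0.0, 0.644, 0.765, -0.002]
contact_force: [-0.4, 0.3, -1.5]
gripper_width: 0.69
grasp_force: 44.1
```

>>> carry_out([
  [0,0,0,-6.8,-1],
  [0,0,0,-6.8,-1],
  [0,0,0,-6.8,-1],
  [0,0,0,-6.8,-1],
  [0,0,0,-6.8,-1],
  [0,0,0,-6.8,-1],
  [0,0,0,-6.8,-1],
  [0,0,0,-6.8,-1],
  [0,0,0,-6.8,-1],
  [0,0,0,-6.6,-1],
  [0,0,0,0,-1],
  [0,0,0,0,-1],
])

```text
t: 18.2
eef_pos: [0.6001, -0.2442, 0.2173]
tool_rot: [-0.001, 0.105, 0.994, 0.0]
contact_force: [-0.6, -0.1, -1.1]
gripper_width: 0.689
grasp_force: 44.1
```

Run:
```python
from h import *
go(.6027,-.2439,.1,78.1)
im=imaging.read_camera('wrist');cv2.imwrite('pics/w6.png',im[...,::-1]);np.savez('w6.npz',im=im,**imaging.calibration('wrist'))
```

```text
t 18.2 tcp [ 0.6001 -0.2442  0.2173] ytool 77.97 tilt [-0.002  0.001] shift cm [-0.27  0.08 11.73] turn -0.13 q7 1.26 F [-0.6 -0.1 -1.1] w 0.689
```

View pics/w6.png

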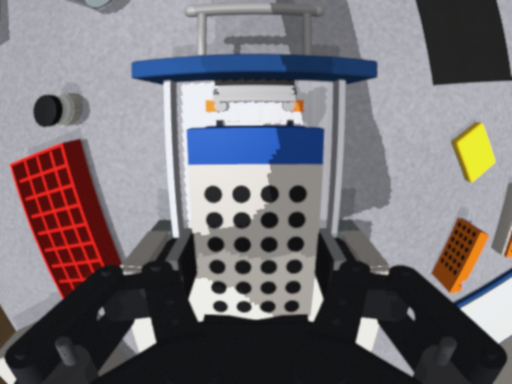

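The cassette hangs aligned. Its blue front edge is at row 127, columns 187–323. The bridge spans columns 214–297, the carriers 206–303, and the panel is at row 68.

Run:
```python
from h import *
c=dict(np.load('w6.npz')); a=np.radians(-11.9); R=np.array([[np.cos(a),np.sin(a)],[-np.sin(a),np.cos(a)]])
n=np.array([.5602,-.2350]); f=lambda p,z:np.round((onz(c,p,z,True)-n)@R.T*1000,1)
print('front',f([[187,128],[323,128]],.2173+.0153),'tcp',R@(np.array([.6001,-.2442])-n)*1000)
print('bridge',f([[214,92],[297,92]],.09),'carrier',f([[206,105],[303,105]],.07),'panel',f([[132,62],[377,62]],.125))
```

```text
front [[-19.6 -30.7]
 [-19.4  27.4]] tcp [40.93958701 -0.77473567]
bridge [[-43.  -38.3]
 [-42.8  35.8]] carrier [[-31.7 -49. ]
 [-31.4  44.6]] panel [[ -70.5 -101.9]
 [ -69.8   97.8]]
```

>>> carry_out([
  [0,0,4,-0.1,-1],
  [0,0,4,0,-1],
  [0,0,3,0,-1],
  [0,0,2,0,-1],
  [0,0,0.8,0,-1],
  [0,0,0.4,0,-1],
  [0,0,0,0,-1],
])

```text
t: 18.95
eef_pos: [0.6016, -0.2445, 0.0772]
tool_rot: [0.001, 0.103, 0.995, -0.0]
contact_force: [0.7, 0.3, -1.9]
gripper_width: 0.685
grasp_force: 44.1
```

Run:
```python
from h import *
go(.6001,-.2442,.0677,78.1)
```

```text
t 18.95 tcp [ 0.6016 -0.2445  0.0772] ytool 78.21 tilt [ 0.001 -0.   ] shift cm [0.15 0.   0.95] turn 0.11 q7 1.16 F [ 0.7  0.3 -1.9] w 0.685
```

>>> carry_out([
  [0,0,0.4,0,-1],
  [0,0,0.3,0,-1],
  [0,0,0.1,0,-1],
  [0,0,0,0,-1],
])

```text
t: 19.35
eef_pos: [0.6008, -0.2446, 0.0684]
tool_rot: [0.0, 0.103, 0.995, -0.0]
contact_force: [-0.4, 0.4, -0.5]
gripper_width: 0.69
grasp_force: 44.1
```

>>> carry_out([
  [0,0,0.1,0,-1],
  [0,0,0.05,0,-1],
  [0,0,0,0,-1],
])

```text
t: 19.65
eef_pos: [0.6011, -0.2446, 0.0679]
tool_rot: [0.0, 0.103, 0.995, -0.0]
contact_force: [-1.9, -0.8, 5.4]
gripper_width: 0.694
grasp_force: 44.8
```

>>> carry_out([
  [0.3,0,-0.05,0,-1],
  [0.5,0,0,0,-1],
  [0.5,0,0,0,-1],
  [0.5,0,0,0,-1],
  [0.2,0,0,0,-1],
  [0,0,0,0,-1],
])

```text
t: 20.25
eef_pos: [0.5814, -0.2407, 0.0679]
tool_rot: [0.0, 0.103, 0.995, -0.0]
contact_force: [2.6, -0.8, 5.3]
gripper_width: 0.689
grasp_force: 44.8
```

>>> carry_out([
  [0.4,0,0,0,-1],
  [0.4,0,0,0,-1],
  [0.2,0,0,0,-1],
  [0,0,0,0,-1],
])

```text
t: 20.65
eef_pos: [0.5715, -0.2383, 0.0679]
tool_rot: [0.0, 0.103, 0.995, -0.0]
contact_force: [1.1, -0.5, 6.7]
gripper_width: 0.688
grasp_force: 45.0
```

>>> carry_out([
  [0.2,0,0,0,-1],
  [0.1,0,0,0,-1],
  [0,0,0,0,-1],
])

```text
t: 20.95
eef_pos: [0.5711, -0.2383, 0.0682]
tool_rot: [0.003, 0.103, 0.995, 0.0]
contact_force: [9.4, -2.8, 0.5]
gripper_width: 0.689
grasp_force: 44.2
```

>>> carry_out([
  [0.1,0,0,0,-1],
  [0.1,0,0,0,-1],
  [0,0,0,0,-1],
])

```text
t: 21.25
eef_pos: [0.571, -0.2383, 0.0688]
tool_rot: [0.005, 0.103, 0.995, 0.0]
contact_force: [13.8, -3.7, -1.3]
gripper_width: 0.691
grasp_force: 44.1
```

>>> carry_out([
  [-0.35,0,0,0,-1],
  [0,0,0,0,0.6],
  [0,0,0,0,1],
  [0,0,0,0,1],
  [0,0,-2,0,1],
  [0,0,-4,0,1],
  [0,0,-4,0,1],
  [0,0,-4,0,1],
  [0,0,0,0,1],
])

```text
t: 22.15
eef_pos: [0.5733, -0.2378, 0.2148]
tool_rot: [0.005, 0.102, 0.995, -0.001]
contact_force: [1.6, -0.1, 0.4]
gripper_width: 0.999
grasp_force: 0.0
```

Run:
```python
from h import *
go(.6001,-.2442,.0677,78.1)
im=imaging.read_camera('wrist');cv2.imwrite('pics/w7.png',cv2.resize(im[20:280,110:400,::-1],None,fx=2.2,fy=2.2,interpolation=2));np.savez('w7.npz',im=im,**imaging.calibration('wrist'))
```

```text
t 22.15 tcp [ 0.5733 -0.2378  0.2148] ytool 78.25 tilt [ 0.01  -0.003] shift cm [-2.61 -0.07 14.73] turn 0.15 q7 1.26 F [ 1.6 -0.1  0.4] w 0.999
```

View pics/w7.png

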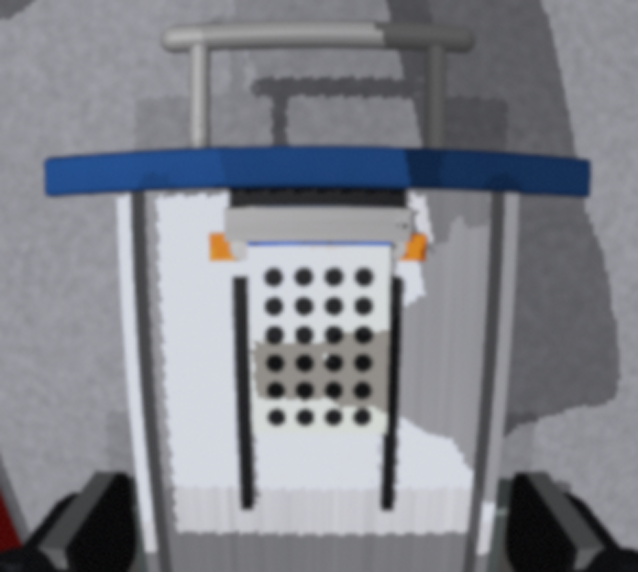

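Only a thin blue line (row 243) still shows behind the bridge. The cassette's rear edge is at row about 428, and the rails end at rows 278 and 509. Check the numbers.

Run:
```python
from h import *
d=dict(np.load('w7.npz')); c=d; a=np.radians(-11.9); R=np.array([[np.cos(a),np.sin(a)],[-np.sin(a),np.cos(a)]])
n=np.array([.5602,-.2350]); f=lambda p,z:np.round((onz(c,np.array(p)/2.2-.27+[110,20],z,True)-n)@R.T*1000,1)
print('rear',f([[254,428],[387,428]],.083),'rail rear',f([[247,509],[388,509]],.069),'rail front',f([[240,278],[398,280]],.069))
print('blue/white edge front',f([[248,243],[391,243]],.083),'bridge rear,front',f([[320,243],[320,208]],.09),'panel',f([[320,190],[320,148]],.125))
im=d['im']; col=im[190:235,int(110+320/2.2)].astype(int).sum(1); print(col.tolist())
```

```text
rear [[ 44.5 -30.6]
 [ 44.3  28. ]] rail rear [[ 92.2 -37. ]
 [ 92.   31.7]] rail front [[-19.9 -36.6]
 [-19.1  32.4]]
blue/white edge front [[-36.3 -31.3]
 [-36.4  27.5]] bridge rear,front [[-36.7  -1.7]
 [-50.8  -1.7]] panel [[-57.9  -1.7]
 [-72.5  -1.7]]
[427, 426, 426, 427, 426, 423, 422, 420, 423, 432, 464, 538, 609, 637, 640, 640, 641, 637, 634, 630, 633, 633, 639, 637, 639, 641, 643, 646, 650, 648, 648, 649, 648, 649, 651, 648, 650, 649, 648, 648, 649, 649, 649, 649, 649]
```

Run:
```python
from h import *
print(bot.hand_in())
```

```text
the job is handed in; nothing more can be done
None
```

I handed the job in at about 22 s. By my last wrist picture the drawer is fully out and the blue-ended cassette lies released in it, wells up, blue end to the handle and within about 1–2 mm of home. I took it as home from a firm stop at about 14 N and did not see the roller click directly. The hand-in gave no verdict.

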